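# Shut and latch the reject-bin gate

## Robot

A 6-joint arm with a two-finger parallel gripper is mounted at the origin on the work surface. World frame = base frame: x ahead of the robot, y to its left, z up, the work surface at z = 0. Lengths are in m, angles in degrees, forces in N, time in s.
With the tool pointing down it reaches from about 0.275 to 0.875 m from the base axis. Payload 12.5 kg.
Tool frame: the origin (TCP) lies midway between the tips of the shut fingers; the grasp point (between the pads) lies 19 mm behind it; z points along the fingers, x is the direction in which the jaws open and shut, and the axes are right-handed (so a half turn about z gives the same grasp; the last joint's range is limited). The gripper opens to 85 mm and grips with 20 to 120 N. Pads are 22 mm wide; open, the fingers measure 114 mm over their backs; the gripper's body (76 mm by 85 mm) begins 54 mm behind the grasp point. The pads swing forward as they close: fully open they stand 13 mm farther back than shut.
Start: joints at [64.08, 20.094, 94.641, -0, 65.266, -4.847], TCP at [0.198, 0.513, 0.231] pointing down, gripper open.
Joint ranges: [-157.81, 157.81], [-45, 120.19], [0.68, 151.7], [-89.99, 269.99], [4.06, 180], [-164.3, 164.3]. Speed limits (degrees/s): [127.2, 127.2, 159.86, 180, 180, 180].

## Interface

Orientations are given as a 3x3 rotation matrix whose columns are the frame's x, y, z axes.
In Python, from bench import get_state, grab_frame, close_job, search_frame, mark_of gives the robot as it stands.
- The arm moves only by the tool apply_moves, never from a script. Its argument "targets" is a list of rows, each a list of 3 entries, a list of its own where there are three numbers: the shift along the tool's x, y, z in units of 50 mm (1.0 is 50 mm), then the turn about the tool's z in units of 10 degrees (1.0 is 10 degrees), then the finger opening in mm, from 0 to 85.4. In form: [[[tx, ty, tz], twist, jaw], ...]. A call has 1 to 8 rows; each row shifts and turns the pose as measured when the row begins, along the tool's axes as they then stand; what a row does not reach is not made up. A row lasts 1/8 s, in which the tool goes at most 62.5 mm and 10.7 degrees, less where a joint would pass 70% of its speed; a pose out of reach is approached as far as the arm can. A call is refused whole if a number of a shift passes 1 or a number of a turn 1, either way. A call with a gripper value outside its range is refused whole. The fingers move at their own pace and stop on an object; the grip force is fixed at half the most. Time passes only in rows, so rows that do not move let the fingers close. It gives the time, the measured TCP pose, the force and the opening at its end, in the units of the state.
- get_state(): the state, without advancing time (a new reading comes with each control period).
- grab_frame(name): name is "scene" or "top" or "wrist"; returns a dict with "frame" (480x640x3 uint8, blue, green, red), "K" (3x3 intrinsics, pixels), "D" ([k1, k2, p1, p2, k3] as OpenCV has them; the pictures are not rectified), "R" (3x3) and "t" (3): a world point X has camera coordinates R X + t; the wrist camera has in their place "T_tool_cam" (4x4, takes a point from camera to tool coordinates, whose origin is the TCP and whose axes are the tool frame's). Camera axes: x right, y down, z forward; pixel columns grow to the right and rows downward; lengths in m; the calibration is good to about 2 mm. A picture is of the moment at which its call begins: read the wrist's pose just before it. There is no depth.
- close_job(): hands the job in, once; it reports no verdict.
Trained networks look in a picture, given as the dict that the camera call returned (one of the last four; its "shot" number tells which), for a name from the list of things; names that differ only in an ending like _2 or _b are one class to them, and where a whole thing is asked for, a point or a joint stands for the part that bears it (a point fixed in the world has none). Each returns a list of dicts, best first, with "p" (0 to 1); they miss things now and then, are a little off and sometimes report something else, mostly with a low value. They report only what shows in the picture. A call takes as long as a camera call.
- search_frame(picture, query): "point" ([x, y, z] in m, in world coordinates, good to about 4 mm: the middle of the surface that is visible of it).
- mark_of(picture, query): "point" ([x, y, z] in m, in world coordinates, good to about 4 mm: a listed point, or the origin of a listed thing).
The state is a dict: "time": time; "joints": joint angles; "qd": joint speeds; "joint_efforts": joint torques, N m; "tcp_pos": TCP position; "orientation": TCP orientation; "force": force on the tool from outside, world axes, zero at the start; "torque": the same for the moment, N m; "opening": finger opening in m.
Only numpy, scipy, OpenCV 4.12 (cv2) and the standard library are available. Lean on these libraries where they do the work, as an engineer would, in place of code of your own. Each camera call takes 0.05 s, during which the arm holds its last target. There are 200 camera calls.

## Task

Rejected gear has gone into the bin behind the little bar gate and must stay there: push the gate gently with the closed fingertips until it is fully shut against its stop, and only then push the latch arm round until it lies across the front of the gate, as far as it goes. Only push: grip nothing, and leave all the loose gear in and around the bin where it is.

Things in the scene. Friction and masses are not known exactly. Their poses are not given: they have to be found in the camera images.
- bay: Fixed stainless reject bin with gate frame (all sizes in mm). Origin at bench level, in the middle of the gate opening. Its x points from the front into the bin, y to the left seen from the front, z up; it turns only about z. Bin walls 100 high, from x 20 to 172 and y -107 to 107, front open. Hinge post at y +100 (112 high, 7 radius); stop post at x 21, y -100 (108 high) with a rubber lug; latch post at x -35, y -125. Nothing of gate, posts or latch is higher than 112.
- gate (a joint): Gate angle, rad. 0 = shut, in line with the bin's y axis against the stop; grows to 1.6 as the free end swings out towards the front (-x of the bin). Starts open by 0.8 to 1.4. It stays where it is left; about 1 N at 120 from the hinge moves it. To shut it, push on its outer face (the one that faces the front when shut, and the bin's +y side when it is wide open).
- gate_hinge (a point): The gate's vertical hinge axis, at the height of the top rail's centre (100 above the bench). The gate reaches 185 from here: two horizontal aluminium bars 12 thick, the top one centred 100 and the lower one 45 above the bench, with upright bars between; below 36 it is clear.
- gate_end (a point): The free end of the gate's top rail, centre height 100, 185 from the hinge axis.
- latch (a joint): Latch arm angle, rad. 0 = latched: the arm points along the bin's +y, in front of the gate, at its stop; grows to 2.5 turning counter-clockwise seen from above (at 1.57 the arm points to the front, the bin's -x). Starts at 1.3 to 2.2. It stays where it is left; about 1 N at 70 from the pivot moves it.
- latch_pivot (a point): The latch's vertical pivot axis on top of its post, at the arm's mid height (95 above the bench). Hub 28 across. The arm is an aluminium bar on edge, 10 thick and 22 tall (84 to 106 above the bench), with a round 18 thick end.
- latch_tip (a point): The far end of the latch arm, 94 from the pivot axis, at mid height (95).
- carabiner: Loose, to be left alone: cracked carabiner, about 110 x 55 x 11, lying in the reject bin (mm). Origin on its underside, near the middle.
- snapgate: Loose, to be left alone: bent snapgate clip, about 95 x 50 x 10, lying in the reject bin (mm). Origin on its underside, near the middle.
- eyebolt: Loose, to be left alone: steel eyebolt with a 46 wide ring and a shank, 100 long, 10 thick, lying on the bench in front of the bin, under the gate's sweep (mm). Origin on its underside, near the middle of the ring.
- pin_gauge: Loose, to be left alone: brass pin gauge, 58 tall, foot 22 across, standing upright on the bench in front of the bin (mm). Origin on its underside, near the middle.
- descender: Loose, to be left alone: figure-eight descender, 100 x 64 x 12, lying left of the bin (mm). Origin on its underside, near the middle of the small ring.
- pulley: Loose, to be left alone: rope pulley, disc 56 across and 23 high with two side plates, lying left of the bin (mm). Origin on its underside, near the middle of the disc.
- wrench: Loose, to be left alone: open-ended wrench, 170 long, lying right of the bin (mm). Origin on its underside, near the middle.

How it is judged:
By the outcome, as a careful person would: the job done as asked, in the order asked, and still so for the second after the job is handed in, with the robot touching nothing.
It also fails if it takes over 58 s, if anything falls off the work surface, if the arm or the gripper's body presses on something with over 40 N, if the wrist force passes 120 N, or if a joint passes its speed limit or range.

## Working session

There is one attempt and no reset: what is moved stays moved. The work goes in short steps, Python scripts to look and compute and a tool call to move; the robot and the scene stay as the last step left them, time stands still between calls to the robot, and variables do not carry over. Pictures are saved under pics/ and viewed, about 8 in all and at most 12, crops included, and the job is handed in when it is done.

Besides the shell and the picture viewer there is one more tool, called after "Call:" as name(argument=value, ...) on one line, values as JSON. apply_moves: Moves the arm, as the interface text tells. Its arguments: {"type":"object","properties":{"targets":{"type":"array"}},"required":["targets"]}

```bash
mkdir -p pics
cat > h.py <<'E'
import numpy as np, cv2
from bench import *
def look(cam, names, save=None):
    f=grab_frame(cam)
    if save: cv2.imwrite('pics/'+save,f['frame'])
    for n in names:
        for r in mark_of(f,n)[:2]: print(cam,n,np.round(r['point'],3),round(r['p'],2))
    return f
E
python3 - <<'E'
from h import *
s=get_state(); print(s['time'],s['tcp_pos'],np.round(s['orientation'],3),s['force'])
N=['bay','gate_hinge','gate_end','latch_pivot','latch_tip','eyebolt','pin_gauge','descender','pulley','wrench']
a=look('top',N,'top.png'); b=look('scene',N,'scene.png')
E
```

```text
0.0 [0.19762132 0.51291985 0.23072802] [[ 0.36   0.933 -0.001]
 [ 0.933 -0.36  -0.001]
 [-0.001 -0.    -1.   ]] [ 1.5172887  -0.41473625  0.23412064]
top bay [ 0.545 -0.123 -0.003] 0.85
top gate_hinge [ 0.578 -0.024  0.1  ] 0.74
top gate_end [ 0.391 -0.049  0.101] 0.64
top gate_end [ 0.469 -0.231  0.097] 0.19
top latch_pivot [ 0.469 -0.229  0.093] 0.97
top latch_tip [ 0.379 -0.23   0.096] 0.95
top eyebolt [ 0.46  -0.074 -0.001] 0.85
top eyebolt [ 0.344 -0.116  0.002] 0.4
top pin_gauge [ 0.342 -0.118 -0.001] 0.67
top descender [0.55  0.108 0.002] 0.85
top pulley [ 0.632 -0.112  0.005] 0.63
top pulley [0.646 0.057 0.001] 0.58
top wrench [ 0.476 -0.382 -0.001] 0.73
scene bay [ 0.546 -0.125  0.002] 0.7
scene gate_hinge [ 0.379 -0.232  0.097] 0.62
scene gate_hinge [ 0.576 -0.024  0.1  ] 0.55
scene gate_end [ 0.397 -0.047  0.098] 0.61
scene latch_pivot [ 0.469 -0.225  0.096] 0.68
scene latch_pivot [0.552 0.109 0.002] 0.39
scene latch_tip [ 0.376 -0.234  0.097] 0.73
scene eyebolt [ 0.461 -0.076  0.001] 0.9
scene pin_gauge [ 0.348 -0.113  0.002] 0.72
scene descender [ 0.55   0.106 -0.001] 0.67
scene pulley [ 0.644  0.055 -0.002] 0.92
scene wrench [ 0.471 -0.386  0.   ] 0.58
```

View pics/top.png

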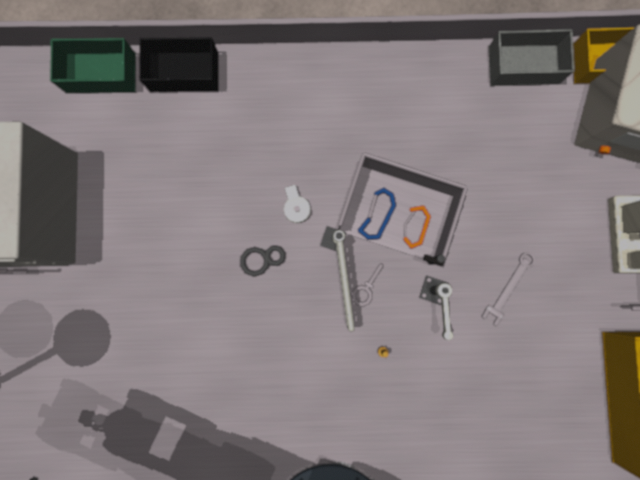

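View pics/scene.png

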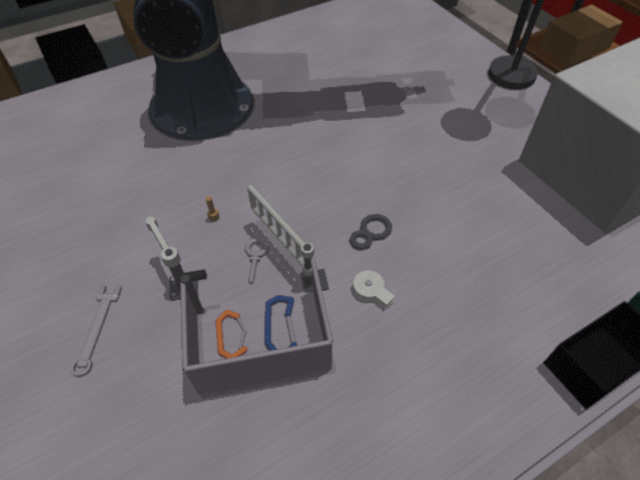

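Top view: the gate runs from its hinge at about (340,237) to its free end at (351,328), open by about 1.1 rad. The latch runs from (444,290) to (448,336), at about 1.9 rad. The pin gauge at (384,351) is outside the gate's sweep, and the eyebolt lies under it. The networks agree with the picture. I'll move to the gate's outer (left) face with the fingers closing.

Call:
apply_moves(targets=[[[-0.8,0.8,0],0,0],[[-0.8,0.8,0],0,0],[[-0.8,0.8,0],0,0],[[-0.8,0.8,0],0,0],[[-0.8,0.8,0],0,0],[[-0.8,0.8,0],0,0],[[-0.8,0.8,0],0,0],[[-0.8,0.8,0],0,0]])

```text
time: 2.1
tcp_pos: [0.386, 0.0903, 0.2321]
orientation: [[0.353, 0.935, 0.005], [0.935, -0.353, 0.002], [0.004, 0.004, -1.0]]
force: [0.5, 0.5, 0.5]
opening: 0.0003
```

```bash
cat >> h.py <<'E'
YAW=np.radians(-18.5); H=np.array([.577,-.024]); P=np.array([.469,-.227])
def u(a): return np.array([np.cos(a),np.sin(a)])
def gate_pt(g,r=.14,off=.017):   # finger centre beside outer face at gate angle g; push direction
    a=YAW-np.pi/2-g; d=u(a); n=u(a+np.pi/2)
    return H+r*d-off*n, np.degrees(a+np.pi/2)
def to(xy,z,yaw_y=None):         # moves in tool axes/units to world xy, z; yaw_y: wanted world heading of tool y, deg
    s=get_state(); R=s['orientation']; p=s['tcp_pos']
    v=R.T@(np.array([xy[0],xy[1],z])-p)/.05
    cur=np.degrees(np.arctan2(R[1,1],R[0,1]))
    tw=None if yaw_y is None else -((yaw_y-cur+180)%360-180)/10
    print('t',round(s['time'],2),'pos',np.round(p,3),'F',np.round(s['force'],1),'yaw_y',round(cur,1),'open',round(s['opening'],3),'-> shift',np.round(v,2),'twist',tw)
E
python3 - <<'E'
from h import *
p,y=gate_pt(1.12,off=.045); print(p,y); to(p,.2,y)
E
```

```text
[0.43240343 0.00277371] -82.6712730546522
t 2.1 pos [0.386 0.09  0.232] F [0.5 0.5 0.5] yaw_y -20.7 open 0.0 -> shift [-1.31  1.48  0.64] twist 6.197096259931326
```

Call:
apply_moves(targets=[[[-0.65,0.74,0],0,0],[[-0.65,0.74,0],0,0],[[0,0,0],1,0],[[0,0,0],1,0],[[0,0,0],1,0],[[0,0,0],1,0],[[0,0,0],1,0],[[0,0,0],1,0]])

```text
time: 3.1
tcp_pos: [0.4348, -0.0042, 0.2329]
orientation: [[0.992, 0.123, 0.008], [0.123, -0.992, 0.002], [0.008, -0.001, -1.0]]
force: [-0.1, 0.5, 0.6]
opening: 0.0001
```

Run:
```python
from h import *
N=['gate_hinge','gate_end','latch_pivot','latch_tip']
f=look('wrist',N,'w1.png')
p,y=gate_pt(1.12,off=.045); print(p,y); to(p,.083,y)
```

```text
wrist gate_hinge [ 0.577 -0.027  0.1  ] 0.61
wrist gate_end [ 0.396 -0.046  0.1  ] 0.6
wrist latch_pivot [ 0.46  -0.073  0.003] 0.17
[0.43240343 0.00277371] -82.6712730546522
t 3.35 pos [ 0.435 -0.004  0.233] F [0.3 0.1 1.1] yaw_y -82.3 open 0.0 -> shift [-0.05 -0.14  3.  ] twist 0.033895111984622875
```

View pics/w1.png

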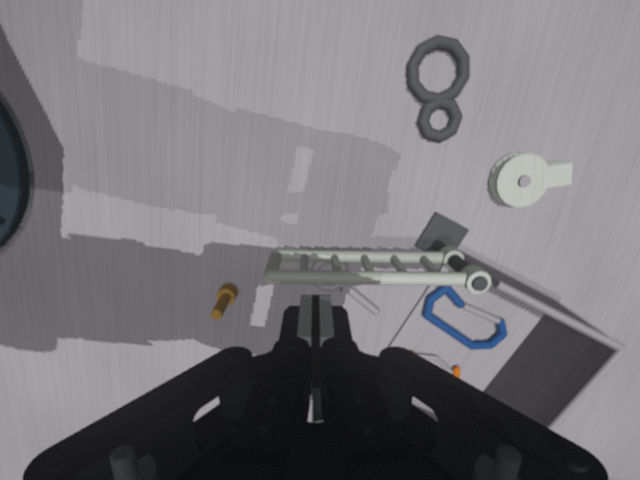

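The wrist view shows the fingertips at (317,300). The gate rail runs from (265,275) to (480,282), and the networks agree with the earlier fix. The gap to the outer face is about 20 mm, so I'll descend.

Call:
apply_moves(targets=[[[0,-0.15,0.6],0,0],[[0,0,0.6],0,0],[[0,0,0.6],0,0],[[0,0,0.6],0,0],[[0,0,0.6],0,0]])

```text
time: 3.98
tcp_pos: [0.4373, 0.0036, 0.081]
orientation: [[0.989, 0.15, 0.014], [0.15, -0.989, 0.001], [0.014, 0.001, -1.0]]
force: [0.3, -0.4, -0.1]
opening: -0.0004
```

Run:
```python
from h import *
for g in (1.12,.96,.8,.64,.48,.32,.16,.05,0):
    p,y=gate_pt(g,off=.017); print(g,np.round(p,4),round(y,1))
p,y=gate_pt(1.12,off=.017); to(p,.083,y)
# plan: one row per 0.1 rad, in tool frame following gate
prev=None
for g in np.arange(1.12,-0.01,-.14):
    p,y=gate_pt(g,off=.017)
    if prev is not None:
        a=np.radians(prev[1]); ty=u(a); tx=u(a+np.pi/2)   # tool z down: x = y rotated +90
        d=(p-prev[0])/.05; print(round(g,2),'x',round(d@tx,2),'y',round(d@ty,2),'tw',round(-(y-prev[1])/10,2))
    prev=(p,y)
```

```text
1.12 [ 0.436 -0.025] -82.7
0.96 [ 0.4379 -0.0475] -73.5
0.8 [ 0.4434 -0.0693] -64.3
0.64 [ 0.4524 -0.09  ] -55.2
0.48 [ 0.4645 -0.109 ] -46.0
0.32 [ 0.4795 -0.1259] -36.8
0.16 [ 0.4969 -0.1401] -27.7
0.05 [ 0.5102 -0.1482] -21.4
0 [ 0.5165 -0.1514] -18.5
t 3.98 pos [0.437 0.004 0.081] F [ 0.3 -0.4 -0.1] yaw_y -81.4 open -0.0 -> shift [-0.11  0.56 -0.04] twist 0.13090616668128802
0.98 x -0.02 y 0.39 tw -0.8
0.84 x -0.02 y 0.39 tw -0.8
0.7 x -0.02 y 0.39 tw -0.8
0.56 x -0.02 y 0.39 tw -0.8
0.42 x -0.02 y 0.39 tw -0.8
0.28 x -0.02 y 0.39 tw -0.8
0.14 x -0.02 y 0.39 tw -0.8
0.0 x -0.02 y 0.39 tw -0.8
```

Call:
apply_moves(targets=[[[0,0.2,0],0,0],[[0,0.2,0],0,0],[[0,0.15,0],0,0],[[0,0.2,0],-0.4,0],[[0,0.2,0],-0.4,0],[[0,0.2,0],-0.4,0]])

```text
time: 4.72
tcp_pos: [0.4495, -0.0568, 0.0844]
orientation: [[0.932, 0.363, 0.016], [0.363, -0.932, 0.001], [0.016, 0.005, -1.0]]
force: [-0.9, 0.5, -1.1]
opening: 0.0001
```

```bash
cat > chk.py <<'E'
from h import *
import sys
s=get_state(); p=s['tcp_pos'][:2]-H
R=s['orientation']; yh=np.degrees(np.arctan2(R[1,1],R[0,1])) 
r=np.hypot(*p); phi=np.arctan2(p[1],p[0])
g=(YAW-np.pi/2)-phi-np.arcsin(.017/r)   # gate angle if face touches
g=(g+np.pi)%(2*np.pi)-np.pi
print('r',round(r,3),'g if touching',round(g,3)); q,y=gate_pt(g); to(q,.083,y)
if len(sys.argv)>1: look(sys.argv[1],['gate_end','gate_hinge','latch_tip','latch_pivot'],*sys.argv[2:3])
E
python3 chk.py top
```

```text
r 0.132 g if touching 0.867
t 4.72 pos [ 0.449 -0.057  0.084] F [-0.9  0.5 -1.1] yaw_y -68.7 open 0.0 -> shift [-0.19  0.    0.02] twist -0.0548741116038002
top gate_end [ 0.633 -0.11   0.004] 0.45
top gate_hinge [ 0.58  -0.024  0.098] 0.91
top latch_tip [ 0.379 -0.228  0.094] 0.85
top latch_pivot [ 0.471 -0.228  0.096] 0.72
top latch_pivot [0.643 0.054 0.004] 0.63
```

Call:
apply_moves(targets=[[[-0.05,0.2,0],-0.4,0],[[-0.05,0.2,0],-0.4,0],[[-0.05,0.2,0],-0.4,0],[[-0.05,0.2,0],-0.4,0],[[-0.05,0.2,0],-0.4,0],[[-0.05,0.2,0],-0.4,0]])

```text
time: 5.72
tcp_pos: [0.4673, -0.1134, 0.085]
orientation: [[0.7, 0.714, 0.016], [0.714, -0.7, 0.002], [0.013, 0.01, -1.0]]
force: [-0.8, 1.2, -0.1]
opening: 0.0
```

```bash
python3 chk.py scene s2.png
```

```text
r 0.142 g if touching 0.444
t 5.72 pos [ 0.467 -0.113  0.085] F [-0.8  1.2 -0.1] yaw_y -44.4 open 0.0 -> shift [ 0.01 -0.    0.04] twist -0.04926218931097992
scene gate_end [ 0.448 -0.158  0.099] 0.68
scene gate_hinge [ 0.576 -0.028  0.102] 0.91
scene latch_tip [ 0.578 -0.026  0.101] 0.58
scene latch_tip [ 0.377 -0.232  0.097] 0.55
scene latch_pivot [ 0.468 -0.228  0.095] 0.96
```

View pics/s2.png

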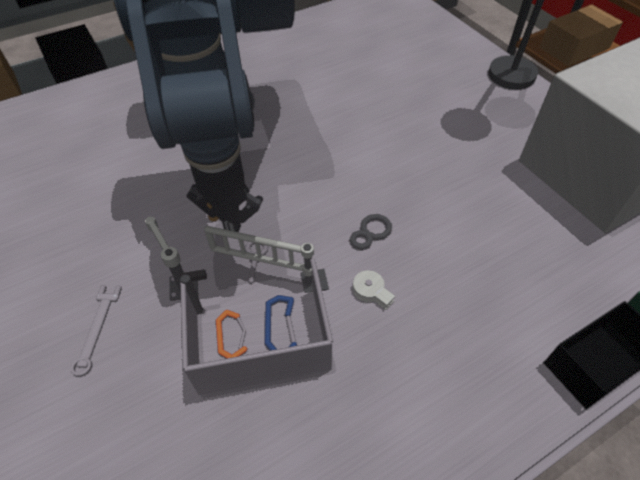

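The gate is following: its free end is at (210,232), giving an angle of 0.44 rad, which matches the finger estimate. The latch hasn't moved.

Call:
apply_moves(targets=[[[-0.02,0.2,0],-0.4,0],[[-0.02,0.2,0],-0.4,0],[[-0.02,0.2,0],-0.4,0],[[-0.02,0.2,0],-0.4,0],[[-0.02,0.15,0],-0.3,0]])

```text
time: 6.6
tcp_pos: [0.5001, -0.1435, 0.0849]
orientation: [[0.428, 0.904, 0.011], [0.904, -0.428, 0.004], [0.008, 0.008, -1.0]]
force: [-1.2, -0.6, -0.1]
opening: -0.0002
```

```bash
python3 chk.py
```

```text
r 0.142 g if touching 0.129
t 6.6 pos [ 0.5   -0.143  0.085] F [-1.2 -0.6 -0.1] yaw_y -25.3 open -0.0 -> shift [ 0.02 -0.    0.04] twist 0.0555213416619182
```

Now the last part, in small steps, watching the force.

Call:
apply_moves(targets=[[[0,0.1,0],-0.2,0],[[0,0.1,0],-0.2,0],[[0,0.07,0],-0.2,0],[[0,0.05,0],0,0]])

```text
time: 7.1
tcp_pos: [0.5149, -0.149, 0.0849]
orientation: [[0.328, 0.945, 0.01], [0.945, -0.328, 0.004], [0.007, 0.008, -1.0]]
force: [-0.4, -0.8, 0.4]
opening: -0.0
```

```bash
python3 chk.py
```

```text
r 0.14 g if touching 0.016
t 7.1 pos [ 0.515 -0.149  0.085] F [-0.4 -0.8  0.4] yaw_y -19.1 open -0.0 -> shift [-0.03 -0.    0.04] twist 0.03133110956496239
```

Call:
apply_moves(targets=[[[0,0.05,0],0,0],[[0,0.05,0],0,0]])

```text
time: 7.35
tcp_pos: [0.518, -0.1501, 0.0846]
orientation: [[0.328, 0.945, 0.005], [0.945, -0.328, 0.006], [0.007, 0.003, -1.0]]
force: [-17.8, 3.8, 13.7]
opening: -0.0002
```

Call:
apply_moves(targets=[[[0,0.05,0],0,0],[[0,0.05,0],0,0]])

```text
time: 7.6
tcp_pos: [0.5178, -0.1499, 0.0841]
orientation: [[0.328, 0.944, -0.008], [0.944, -0.328, 0.01], [0.007, -0.011, -1.0]]
force: [-15.7, 4.0, 10.5]
opening: 0.0004
```

The stop is reached: the reaction jumped to about 18 N and the tip stopped moving. I'll back off, rise, and check.

Call:
apply_moves(targets=[[[0,-0.2,0],0,0],[[0,-0.5,0],0,0],[[0,-0.3,-0.7],0,0],[[0,0,-0.9],0,0],[[-0.8,-0.6,-0.6],0,0],[[-0.8,-0.6,0],0,0]])

```text
time: 8.35
tcp_pos: [0.3864, -0.1898, 0.1978]
orientation: [[0.326, 0.945, -0.004], [0.945, -0.326, 0.008], [0.006, -0.006, -1.0]]
force: [0.2, -0.7, -0.8]
opening: 0.0001
```

```bash
cat >> h.py <<'E'
def latch_pt(l,r=.07,off=.017):
    a=YAW+np.pi/2+l; n=u(a-np.pi/2)
    return P+r*u(a)-off*n, np.degrees(a-np.pi/2)
E
python3 - <<'E'
from h import *
f=look('top',['gate_end','gate_hinge','latch_tip','latch_pivot','bay'],'t3.png')
g=look('scene',['gate_end','gate_hinge','latch_tip','latch_pivot'],'s3.png')
cv2.imwrite('pics/c3.png',np.hstack([cv2.resize(f['frame'][150:350,300:500],(400,400)),cv2.resize(g['frame'][180:380,130:330],(400,400))]))
print(np.round(get_state()['joints'],1))
p,y=latch_pt(1.95,off=.045); to(p,.083,y); print(p,y)
E
```

```text
top gate_end [ 0.511 -0.2    0.099] 0.79
top gate_hinge [ 0.58  -0.019  0.099] 0.97
top latch_tip [ 0.343 -0.118  0.002] 0.59
top latch_pivot [ 0.472 -0.227  0.096] 0.88
top bay [ 0.546 -0.122  0.002] 0.68
scene gate_end [ 0.519 -0.202  0.102] 0.72
scene gate_hinge [ 0.577 -0.027  0.101] 0.84
scene gate_hinge [ 0.551  0.109 -0.001] 0.55
scene latch_tip [ 0.375 -0.231  0.097] 0.63
scene latch_pivot [ 0.469 -0.226  0.095] 0.78
[ -32.4   10.6  113.1    0.3   57.  -103.5]
t 8.9 pos [ 0.387 -0.189  0.196] F [-0.   0.3 -0.7] yaw_y -19.0 open -0.0 -> shift [-1.57  0.88  2.23] twist -11.226272826439196
[ 0.40164394 -0.27586882] 93.22677005051052
```

View pics/c3.png

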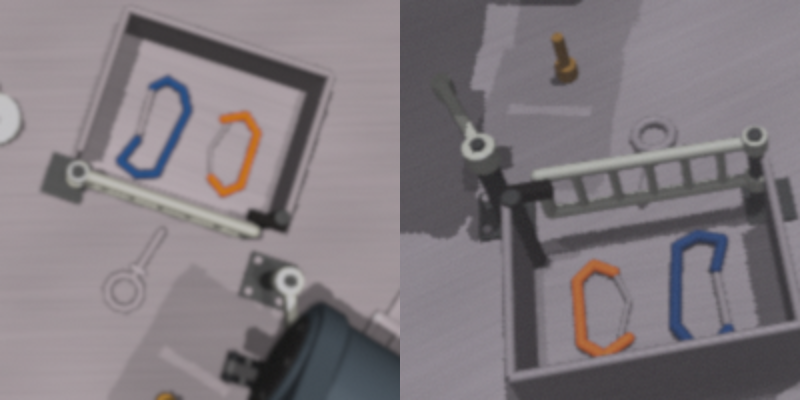

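The crops show the gate in line with the front edge, with its end on the lug ((255,225) left, (535,190) right). The bin gear, eyebolt and pin gauge haven't moved. Pushing the latch with the tool's +y side would put joint 6 out of range, so I'll use the −y side. First I'll check the camera's clearance.

Run:
```python
from h import *
print(np.round(grab_frame('wrist')['T_tool_cam'],3))
p,y=latch_pt(1.95,off=.045); to(p,.083,y+180)
```

```text
[[ 1.     0.001 -0.     0.001]
 [-0.001  0.952  0.306 -0.077]
 [ 0.001 -0.306  0.952 -0.143]
 [ 0.     0.     0.     1.   ]]
t 8.95 pos [ 0.387 -0.189  0.196] F [ 0.2 -0.1 -0.4] yaw_y -19.0 open -0.0 -> shift [-1.57  0.88  2.23] twist 6.7728142648654455
```

Call:
apply_moves(targets=[[[-0.8,0.44,0],0,0],[[-0.8,0.44,0],0,0],[[0,0,0],1,0],[[0,0,0],1,0],[[0,0,0],1,0],[[0,0,0],1,0],[[0,0,0],1,0],[[0,0,0],1,0]])

```text
time: 9.95
tcp_pos: [0.4043, -0.2805, 0.1932]
orientation: [[0.987, 0.161, -0.009], [0.161, -0.987, 0.012], [-0.007, -0.013, -1.0]]
force: [-0.3, -1.0, -0.0]
opening: 0.0002
```

Run:
```python
from h import *
look('wrist',['latch_tip','latch_pivot','gate_end','gate_hinge'])
p,y=latch_pt(1.95,off=.045); to(p,.083,y+180)
```

```text
wrist latch_pivot [ 0.475 -0.226  0.094] 0.86
t 10.2 pos [ 0.404 -0.281  0.193] F [ 0.3 -0.4  0. ] yaw_y -80.1 open -0.0 -> shift [-0.02 -0.07  2.21] twist 0.6624976818269488
```

Call:
apply_moves(targets=[[[0,0,0.55],0.3,0],[[0,0,0.55],0.3,0],[[0,0,0.55],0,0],[[0,0,0.5],0,0]])

```text
time: 10.7
tcp_pos: [0.4047, -0.2803, 0.0847]
orientation: [[0.997, 0.077, -0.005], [0.077, -0.997, 0.009], [-0.005, -0.009, -1.0]]
force: [0.3, -1.1, -0.6]
opening: -0.0003
```

```bash
cat > lchk.py <<'E'
from h import *
import sys
s=get_state(); p=s['tcp_pos'][:2]-P
r=np.hypot(*p); phi=np.arctan2(p[1],p[0])
l=(phi+np.arcsin(.017/r)*-1)-(YAW+np.pi/2); l=(l+1)%(2*np.pi)-1
print('r',round(r,3),'l if touching',round(l,3)); q,y=latch_pt(l); to(q,.083,y+180)
if len(sys.argv)>1: look(sys.argv[1],['latch_tip','latch_pivot','gate_end','gate_hinge'],*sys.argv[2:3])
E
python3 lchk.py
python3 - <<'E'
from h import *
p,y=latch_pt(1.95); to(p,.083,y+180)
prev=None
for l in (1.95,1.81,1.67):
    p,y=latch_pt(l); y+=180
    if prev is not None:
        a=np.radians(prev[1]); ty=u(a); tx=u(a+np.pi/2)
        d=(p-prev[0])/.05; print(l,'x',round(d@tx,2),'y',round(d@ty,2),'tw',round(-(y-prev[1])/10,2))
    prev=(p,y)
E
```

```text
r 0.083 l if touching 2.381
t 10.7 pos [ 0.405 -0.28   0.085] F [ 0.3 -1.1 -0.6] yaw_y -85.6 open -0.0 -> shift [ 0.21 -0.09  0.03] twist -2.345437887238768
t 10.7 pos [ 0.405 -0.28   0.085] F [ 0.3 -1.1 -0.6] yaw_y -85.6 open -0.0 -> shift [-0.04 -0.65  0.04] twist 0.12146200144243266
1.81 x -0.03 y -0.2 tw 0.8
1.67 x -0.03 y -0.2 tw 0.8
```

Call:
apply_moves(targets=[[[0,-0.2,0],0,0],[[0,-0.2,0],0,0],[[0,-0.2,0],0,0],[[-0.02,-0.15,0],0.6,0],[[-0.02,-0.15,0],0.6,0],[[-0.02,-0.15,0],0.6,0]])

```text
time: 11.45
tcp_pos: [0.4004, -0.2244, 0.0882]
orientation: [[0.972, -0.236, -0.003], [-0.236, -0.972, 0.006], [-0.004, -0.005, -1.0]]
force: [-0.3, -1.9, -1.1]
opening: -0.0002
```

```bash
python3 lchk.py scene s4.png
```

```text
r 0.069 l if touching 1.605
t 11.45 pos [ 0.4   -0.224  0.088] F [-0.3 -1.9 -1.1] yaw_y -103.7 open -0.0 -> shift [-0.07 -0.    0.1 ] twist 0.2848556426813502
scene latch_tip [ 0.379 -0.205  0.093] 0.81
scene latch_tip [0.554 0.105 0.002] 0.74
scene latch_pivot [ 0.468 -0.229  0.093] 0.75
scene latch_pivot [0.648 0.058 0.   ] 0.32
scene gate_end [ 0.518 -0.202  0.1  ] 0.66
scene gate_hinge [ 0.578 -0.026  0.102] 0.82
```

View pics/s4.png

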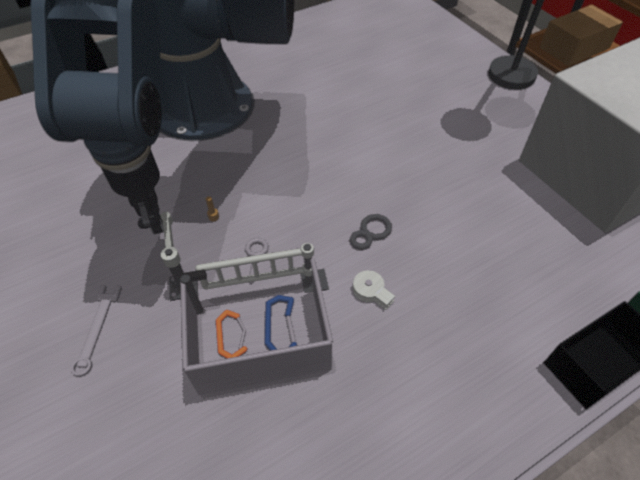

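The latch is turning (tip at (169,216), angle about 1.6 rad) and the gate is still shut. I'll continue.

Call:
apply_moves(targets=[[[-0.05,-0.15,0.08],0.7,0],[[-0.04,-0.15,0.02],0.65,0],[[-0.03,-0.15,0.02],0.6,0],[[-0.03,-0.15,0.02],0.6,0],[[-0.03,-0.15,0],0.6,0],[[-0.03,-0.15,0],0.6,0]])

```text
time: 12.45
tcp_pos: [0.4141, -0.1829, 0.082]
orientation: [[0.623, -0.782, -0.001], [-0.782, -0.623, 0.004], [-0.004, -0.002, -1.0]]
force: [-0.4, -2.8, -0.4]
opening: -0.0002
```

```bash
python3 lchk.py
```

```text
r 0.07 l if touching 0.974
t 12.45 pos [ 0.414 -0.183  0.082] F [-0.4 -2.8 -0.4] yaw_y -141.4 open -0.0 -> shift [-0.03 -0.   -0.02] twist 0.12935702274531877
```

Call:
apply_moves(targets=[[[-0.04,-0.15,0],0.65,0],[[-0.03,-0.15,0],0.6,0],[[-0.03,-0.15,0],0.6,0],[[-0.03,-0.15,0],0.6,0],[[-0.03,-0.15,0],0.6,0],[[-0.03,-0.15,0],0.6,0]])

```text
time: 13.2
tcp_pos: [0.4514, -0.1573, 0.0822]
orientation: [[0.026, -1.0, -0.003], [-1.0, -0.026, 0.004], [-0.004, 0.003, -1.0]]
force: [-1.1, -0.7, -1.0]
opening: 0.0001
```

```bash
python3 lchk.py
```

```text
r 0.072 l if touching 0.332
t 13.2 pos [ 0.451 -0.157  0.082] F [-1.1 -0.7 -1. ] yaw_y -178.5 open 0.0 -> shift [-0.   -0.   -0.02] twist 0.09849597055724643
```

Call:
apply_moves(targets=[[[-0.02,-0.12,0],0.5,0],[[-0.02,-0.12,0],0.5,0],[[-0.02,-0.1,0],0.4,0]])

```text
time: 13.58
tcp_pos: [0.4686, -0.1552, 0.0822]
orientation: [[-0.22, -0.976, -0.005], [-0.976, 0.22, 0.005], [-0.004, 0.006, -1.0]]
force: [-0.9, 0.4, 0.9]
opening: -0.0001
```

```bash
python3 lchk.py
```

```text
r 0.072 l if touching 0.09
t 13.57 pos [ 0.469 -0.155  0.082] F [-0.9  0.4  0.9] yaw_y 167.3 open -0.0 -> shift [-0.    0.   -0.02] twist 0.06615244998002368
```

Call:
apply_moves(targets=[[[0,-0.06,0],0.3,0],[[0,-0.05,0],0.2,0]])

```text
time: 13.82
tcp_pos: [0.4739, -0.1566, 0.0821]
orientation: [[-0.304, -0.953, -0.005], [-0.953, 0.304, 0.006], [-0.004, 0.007, -1.0]]
force: [-0.1, 1.9, 0.6]
opening: -0.0003
```

Call:
apply_moves(targets=[[[0,-0.05,0],0,0],[[0,-0.05,0],0,0]])

```text
time: 14.08
tcp_pos: [0.4784, -0.158, 0.082]
orientation: [[-0.302, -0.953, -0.007], [-0.953, 0.302, 0.006], [-0.004, 0.008, -1.0]]
force: [-10.7, 4.1, 4.0]
opening: 0.0001
```

Call:
apply_moves(targets=[[[0,-0.05,0],0,0],[[0,-0.05,0],0,0]])

```text
time: 14.32
tcp_pos: [0.4784, -0.158, 0.0815]
orientation: [[-0.3, -0.954, -0.019], [-0.954, 0.3, 0.011], [-0.005, 0.021, -1.0]]
force: [-17.8, 3.3, 15.0]
opening: -0.0002
```

Call:
apply_moves(targets=[[[0,0.2,0],0,0],[[0,0.5,0],0,0],[[0,0.5,-0.5],0,0],[[0,0.3,-0.9],0,0],[[0,0.9,-0.6],0,0],[[0.9,0.3,-0.4],0,0],[[0.9,0,0],0,0],[[0,0,0],0,0]])

```text
time: 15.32
tcp_pos: [0.3208, -0.2065, 0.2086]
orientation: [[-0.293, -0.956, -0.012], [-0.956, 0.293, 0.005], [-0.001, 0.013, -1.0]]
force: [1.0, 0.5, 0.3]
opening: -0.0001
```

Run:
```python
from h import *
N=['latch_tip','latch_pivot','gate_end','gate_hinge','eyebolt','pin_gauge','wrench','pulley','descender']
f=look('top',N); g=look('scene',N)
cv2.imwrite('pics/c5.png',np.hstack([cv2.resize(f['frame'][150:350,300:500],(400,400)),cv2.resize(g['frame'][180:380,130:330],(400,400))]))
print(get_state()['force'],get_state()['tcp_pos'])
```

```text
top latch_tip [ 0.508 -0.137  0.098] 0.61
top latch_pivot [ 0.47  -0.229  0.096] 0.7
top latch_pivot [ 0.579 -0.023  0.101] 0.53
top gate_end [ 0.513 -0.198  0.097] 0.95
top gate_hinge [ 0.578 -0.022  0.099] 0.93
top eyebolt [ 0.463 -0.077  0.001] 0.76
top eyebolt [ 0.343 -0.118  0.003] 0.6
top pin_gauge [ 0.343 -0.118 -0.001] 0.45
top wrench [ 0.478 -0.384 -0.003] 0.63
top pulley [0.646 0.058 0.002] 0.89
top descender [ 0.548  0.109 -0.001] 0.79
scene latch_tip [ 0.501 -0.141  0.096] 0.56
scene latch_tip [ 0.606 -0.189  0.005] 0.54
scene latch_pivot [ 0.471 -0.227  0.097] 0.56
scene gate_end [ 0.519 -0.201  0.101] 0.74
scene gate_hinge [ 0.578 -0.027  0.101] 0.59
scene eyebolt [ 0.464 -0.074  0.   ] 0.82
scene pin_gauge [ 0.345 -0.118  0.002] 0.62
scene wrench [ 0.469 -0.389 -0.002] 0.92
scene pulley [ 0.642  0.056 -0.001] 0.71
scene descender [ 0.638 -0.112  0.003] 0.61
scene descender [ 0.555  0.106 -0.002] 0.59
[-0.52211935  0.28148937 -0.56020072] [ 0.3213825  -0.20459757  0.20811176]
```

View pics/c5.png

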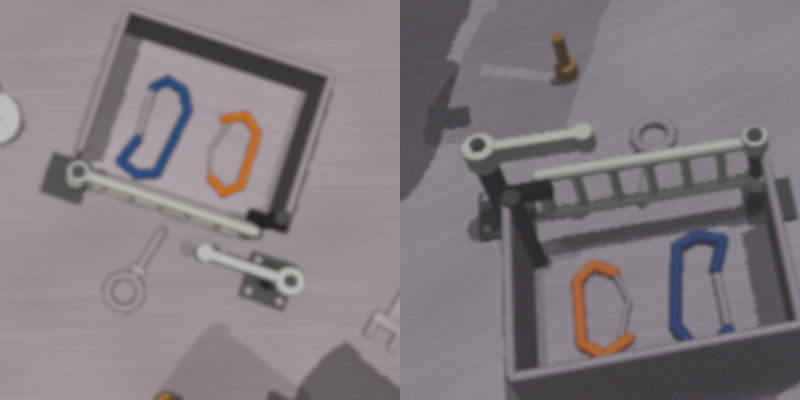

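Both crops show the latch arm parallel to the shut gate and across its front ((290,280) to (205,252), slope about 18°, same as the gate). The loose gear hasn't moved and the arm is clear, so I'll hand in.

```bash
python3 -c "
from bench import *
print(close_job())"
```

```text
the job is handed in; nothing more can be done
None
```

The gate is fully shut and the latch arm lies across its front, as far as it goes. I pushed the gate first with the closed fingertips and moved the latch only after that, and handed the job in at about 15.5 s of the 58 s allowed.

- **Gate:** it took about 1–2 N to move. At the stop the force rose to about 18 N sideways (about 22 N in all) and the tip moved no further. After I backed off, the pictures showed its free end against the stop lug.
- **Latch:** it took about 1–3 N to move. At its stop the force rose to about 18 N sideways (about 23 N in all), and the tip again held still. In the last picture the arm is parallel to the gate, both sloping about 18°.
- **Loose gear:** nothing was gripped. The eyebolt, pin gauge, wrench, pulley and descender measured within a few mm of where they started. The carabiner and snapgate I checked only by eye in the pictures, and they looked unmoved.
- **Robot:** at hand-in the fingertips were about 0.21 m above the bench, clear of everything, with a wrist force of about 1 N or less.

The networks gave a few wrong secondary or low-confidence matches, such as a second `latch_tip` inside the bin. I left those out because they did not match the pictures.

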